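# Charge the leak tester's well from a pouring cup

## Robot

A 6-joint arm with a two-finger parallel gripper is mounted at the origin on the work surface. World frame = base frame: x ahead of the robot, y to its left, z up, the work surface at z = 0. Lengths are in m, angles in rad, forces in N, time in s.
With the tool pointing down it reaches from about 0.425 to 0.95 m from the base axis. Payload 3.5 kg.
Tool frame: the origin (TCP) lies midway between the tips of the shut fingers; the grasp point (between the pads) lies 19 mm behind it; z points along the fingers, y is the direction in which the jaws open and shut (so a half turn about z gives the same grasp; the last joint's range is limited). The gripper opens to 85 mm and grips with 20 to 120 N. Pads are 22 mm wide; open, the fingers measure 114 mm over their backs; the gripper's body (76 mm by 85 mm) begins 54 mm behind the grasp point. The pads swing forward as they close: fully open they stand 13 mm farther back than shut.
Start: joints at [1.08, 0.286, 1.577, -0, 1.279, -0.15], TCP at [0.226, 0.636, 0.231] pointing down, gripper open.
Joint ranges: [-2.77, 2.77], [-0.9, 2.22], [0.21, 2.48], [-1.53, 4.67], [0.24, 2.81], [-2.84, 2.84]. Speed limits (rad/s): [2.79, 2.79, 3.14, 3.14, 3.14, 3.14].

## Interface

Orientations are given as a unit quaternion [x, y, z, w].
In Python, from plant import * gives the robot as it stands.
- The arm moves only by the shell command python3 -m jog 'ROWS' [FORCE]. ROWS is a JSON object of lists of equal length, an entry for each row: "travel": the shift along the world's x, y, z in mm, a list of three; "dr": the turn, a rotation vector about the world's x, y, z in degrees, a list of three; "jaw": the closure in counts, from 0 (fully open) to 255 (shut). In form: {"travel": [[x, y, z], ...], "dr": [[wx, wy, wz], ...], "jaw": [jaw, ...]}. A call has 1 to 5 rows; each row shifts and turns the commanded pose from where the row before left it; what a row does not reach is not made up. A row lasts 1/12 s, in which the tool goes at most 41.7 mm and 7.16 degrees, less where a joint would pass 70% of its speed; a pose out of reach is approached as far as the arm can. A call is refused whole if a number of a shift passes 41.7 or a number of a turn 7.16, either way. A call with a gripper value outside its range is refused whole. The fingers move at their own pace and stop on an object; FORCE is the grip in N (left out, the last holds). Time passes only in rows, so rows that do not move let the fingers close. It gives the time, the measured TCP pose, the force and the opening at its end, in the units of the state.
- get_state(): the state, without advancing time (a new reading comes with each control period).
- read_camera(name): name is "side" or "top"; returns the picture (400x640x3 uint8, red, green, blue); there is no depth.
- camera_info(name): a dict with "K" (3x3 intrinsics, pixels), "k1" (the pictures are not rectified: a ray, as slopes to the right and down, at radius r is drawn at 1 + k1 r^2 times it, then the intrinsics apply), "R" (3x3) and "t" (3): a world point X has camera coordinates R X + t. Camera axes: x right, y down, z forward; pixel columns grow to the right and rows downward; lengths in m; the calibration is good to about 2 mm. A picture is of the moment at which its call begins. camera_info takes no time and is no camera call.
- sign_off(): hands the job in, once; it reports no verdict.
The state is a dict: "time": time; "qpos": joint angles; "dq": joint speeds; "joint_efforts": joint torques, N m; "eef_pos": TCP position; "tcp_rot": TCP orientation; "contact_force": force on the tool from outside, world axes, zero at the start; "wrist_torque": the same for the moment, N m; "opening": opening from 0.0 (shut) to 1.0 (fully open).
Only numpy, scipy, OpenCV 4.12 (cv2) and the standard library are available. Lean on these libraries where they do the work, as an engineer would, in place of code of your own. Each camera call takes 0.05 s, during which the arm holds its last target. There are 200 camera calls.

## Task

Swing the tester's red-knobbed clamp bar up and over until it rests leaning back against its stop, then slide the brass cover along its channel until the sunken well is completely open, leaving it in the channel. Carry the orange cup level to the well, bring its lip in over the raised wall and, with the lip close above the well, tip both steel filler balls into it. Finally stand the empty cup upright on the bench, with the bar still back and the cover still clear, and leave the other things on the bench where they are.

Things in the scene. Friction and masses are not known exactly. Their poses are not given: they have to be found in the camera images.
- tester: Watch leak tester, fixed on the bench: a low aluminium deck with blue cheeks and a sloping screen panel on its -x side, towards the robot. Origin at bench level under the deck; y runs along its channel, z up. Deck 60 mm high, x -75 to 80, y -136 to 171 mm; the panel slopes down to about 32 mm high at x -155.
- channel (a point): Tester's origin raised to the deck (60 mm up), axes as the tester's: a channel 76 mm wide (x -38 to 38) runs along y from -115 to 150 mm between dark steel rails 10 mm thick and 22 mm high (tops 82 mm above the bench). Its -y end has a wall as high, its +y end a 10 mm high stop. The well lies in its -y half, hidden by the brass cover at the start.
- well (a point): Centre of the well's floor, 65 mm to the -y side of the tester's origin and 25 mm above the bench; axes as the tester's. The well is a rectangular pocket 62 mm (x) by 80 mm (y), 35 mm deep below the deck, so 57 mm below the tops of the walls that stand round it on three sides (-x, +x and -y).
- bar (a joint): Aluminium clamp bar's hinge angle in rad: 0 lying down across the channel, growing as the red knob end is lifted and goes over towards the tester's -x, about 1.57 upright, stop at 2.5. It swings easily and is damped: let go short of upright it sinks shut, let go at 1.8 or more it sinks back to its stop within about a second and stays there. Under 1 N at the knob lifts it.
- bar_hinge (a point): Hinge of the clamp bar, fixed on the tester's -x rail at its x -46, y 15, z 94 mm; the hinge axis runs along the tester's y, and axes are as the tester's.
- bar_knob (a point): Centre of the red roller knob (axis along the tester's y, 24 mm diameter, 26 mm long) that turns freely on the bar's free end, 116 mm from the hinge axis; lying down it is on the tester's +x side, 34 mm above the deck. The bar is 14 mm wide and 10 mm thick, so fingers that close along the tester's y hold the roller's flat ends, straddle the bar, and the bar turns freely between them as it swings.
- cover_tab (a point): Centre of the black grip tab on the loose brass cover plate; x across, y along the channel. Tab 12 mm (y) by 26 mm (x), 36 mm tall, its top 101 mm above the bench. Plate 72 mm (x) by 143 mm (y) by 5 mm, 0.16 kg, lying flat on the deck in the channel with about 2 mm play each side. It slides to the tester's +y; while the bar is down the bar blocks the tab after about 30 mm.
- cover_edge (a point): Middle of the cover plate's trailing (-y) edge, 83 mm to the -y side of the tab, at the plate's underside. The well is fully open once this edge has passed the well's +y edge (40 mm to the +y side of the well's centre), that is with the tab 123 mm from the well's centre; the stop ends the travel with the tab at about 155 mm.
- cup_mid (a point): Centre (half-way up) of the flat-sided part of the orange pouring cup; x to the lip, z up. That part is 52 mm (x) by 48 mm wide (y) by 45 mm high, 42 mm wide inside, floor 5 mm, 0.11 kg; this point is 22.5 mm above its underside. Its open front goes on as a chute rising 25 degrees to the lip. The balls roll out once it is tipped forward some 40 degrees; at 50 they run freely.
- cup_lip (a point): Middle of the lip's edge over which the balls leave, 76 mm ahead of cup_mid along its x and 6 mm above it; axes as cup_mid's. The chute's floor is 3 mm thick with side walls 20 mm high.
- ball1_center (a point): Centre of the first steel ball, 18 mm diameter, 24 g, lying loose in the cup.
- ball2_center (a point): Centre of the second steel ball, the same.
- jar: Small amber glass jar with steel lid, 44 mm diameter, 55 mm tall; origin at its underside. A bystander.
- watch: Steel watch head 40 mm across, 11 mm thick, lying on a fixed blue pad 110 by 130 by 12 mm; origin at its underside. A bystander.
- driver: Screwdriver about 130 mm long lying on the bench; a bystander.
- loupe: Black eye loupe 36 mm diameter, 26 mm tall; origin at its underside. A bystander.
Not all that is in view belongs to the job. Of the things that look like the part that bears cup_mid, the smallest one is meant.

How it is judged:
By the outcome, as a careful person would: the job done as asked, in the order asked, and still so for the second after the job is handed in, with the robot touching nothing.
It also fails if it takes over 72 s, if anything falls off the work surface, if the arm or the gripper's body presses on something with over 40 N, if the wrist force passes 120 N, or if a joint passes its speed limit or range.

## Working session

There is one attempt and no reset: what is moved stays moved. The work goes in short steps, Python scripts to look and compute and a shell command to move; the robot and the scene stay as the last step left them, time stands still between calls to the robot, and variables do not carry over. Pictures are saved under pics/ and viewed, about 8 in all and at most 12, crops included, and the job is handed in when it is done.

```bash
ls; mkdir -p pics
cat > h.py <<'E'
from plant import *
import numpy as np, cv2
from scipy.spatial.transform import Rotation as Rn
def info(n):
    c=camera_info(n); return [np.array(c[k],float) for k in ("K","R","t")]+[float(c["k1"])]
def proj(n,X):
    K,R,t,k=info(n); c=np.atleast_2d(X)@R.T+t; s=c[:,:2]/c[:,2:]; s=s*(1+k*(s**2).sum(1,keepdims=True))
    return s@K[:2,:2].T+K[:2,2]
def ray(n,uv):
    K,R,t,k=info(n); p=np.linalg.solve(K[:2,:2],np.array(uv,float)-K[:2,2]); s=p.copy()
    for _ in range(30): s=p/(1+k*(s@s))
    return -R.T@t, R.T@np.append(s,1)
def onz(n,uv,z):
    o,d=ray(n,uv); return o+d*(z-o[2])/d[2]
def tri(uvs,uvt):
    A=[];b=[]
    for n,u in (("side",uvs),("top",uvt)):
        o,d=ray(n,u); d/=np.linalg.norm(d); P=np.eye(3)-np.outer(d,d); A.append(P); b.append(P@o)
    return np.linalg.lstsq(np.vstack(A),np.hstack(b),rcond=None)[0]
def snap(n,f,crop=None,s=1):
    im=read_camera(n)[:,:,::-1].copy()
    if crop: x0,y0,x1,y1=crop; im=im[y0:y1,x0:x1]
    if s!=1: im=cv2.resize(im,None,fx=s,fy=s,interpolation=cv2.INTER_CUBIC)
    cv2.imwrite("pics/"+f,im)
E
python3 - <<'E'
from h import *
a=read_camera("top");b=read_camera("side")
cv2.imwrite("pics/top_raw.png",a[:,:,::-1]);cv2.imwrite("pics/side_raw.png",b[:,:,::-1])
for n in("top","side"):
    K,R,t,k=info(n); print(n,K[0,0],K[0,2],K[1,2],k,(-R.T@t).round(3),R.round(2).tolist())
print(get_state())
E
```

```text
pics
top 409.9274335291176 314.1888848402174 197.19915230716305 -0.10767076338028864 [0.425 0.124 1.399] [[0.01, -1.0, 0.02], [-1.0, -0.01, -0.08], [0.08, -0.02, -1.0]]
side 498.6561849036771 322.9014811317194 201.55857796402134 0.006651821384322394 [0.527 1.161 0.859] [[-1.0, -0.02, -0.02], [0.0, 0.59, -0.8], [0.02, -0.8, -0.59]]
{'time': 0.1, 'qpos': array([ 1.08003639e+00,  2.87128516e-01,  1.57802090e+00,  1.18740988e-05,
        1.27863882e+00, -1.49999283e-01]), 'dq': array([ 1.78687453e-04, -1.49498279e-03, -5.03380257e-03, -3.65107230e-05,
       -9.96971605e-04,  7.50786937e-04]), 'joint_efforts': array([ 9.13472686e-04, -4.07294548e+01, -2.93698651e+01, -2.15153195e-04,
        3.43584667e-03, -1.69944485e-05]), 'eef_pos': array([0.22527143, 0.63566512, 0.23005647]), 'tcp_rot': array([ 1.69558768e-01,  9.85519467e-01, -1.04014337e-03, -3.51119050e-04]), 'contact_force': array([ 0.17170473,  0.57300875, -0.22673426]), 'wrist_torque': array([-2.92744072e-02,  3.52952666e-02,  9.24687375e-05]), 'opening': 1.0040398484120412}
```

View pics/top_raw.png

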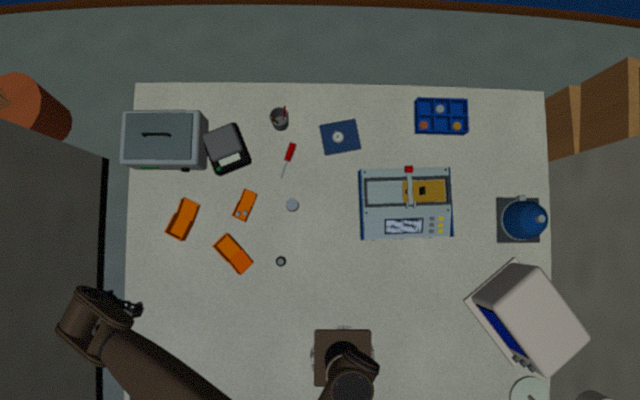

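View pics/side_raw.png

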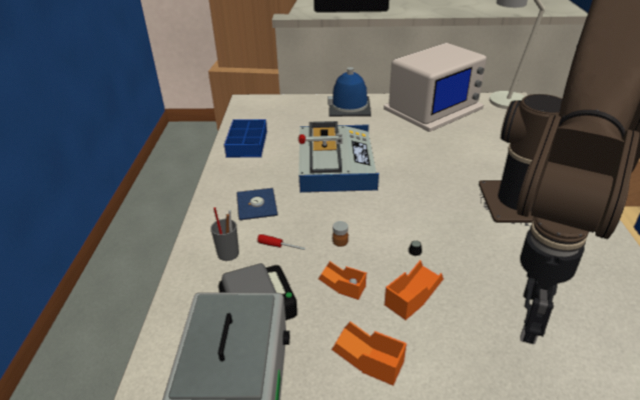

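The top view shows three orange cups: (245,205), which is small and holds grey balls, (183,219) and (233,253). In the side view they are at (345,280), (370,350) and (413,290). The smallest, with the balls, is top (245,205). The tester is at top (406,203), with the red knob at (409,169) and the cover tab near (422,190). I'll check with close crops.

Run:
```python
from h import *
a=cv2.imread("pics/top_raw.png");b=cv2.imread("pics/side_raw.png")
r=lambda i,s:cv2.resize(i,None,fx=s,fy=s,interpolation=cv2.INTER_CUBIC)
t1=r(a[155:255,350:460],4); t2=r(a[165:285,160:260],4) # 440x400 ; 400x480
c=np.zeros((480,800,3),np.uint8); c[:400,:400]=t1[:,:400]; c[:480,400:800]=t2
cv2.imwrite("pics/c1.png",c)
s1=r(b[115:195,290:385],4); s2=r(b[255:305,310:375],6)
c=np.zeros((320+300,780,3),np.uint8)[:600]; c[:320,:380]=s1; c[:300,390:780]=s2
cv2.imwrite("pics/c2.png",c[:330])
```

```text
(no output)
```

View pics/c1.png

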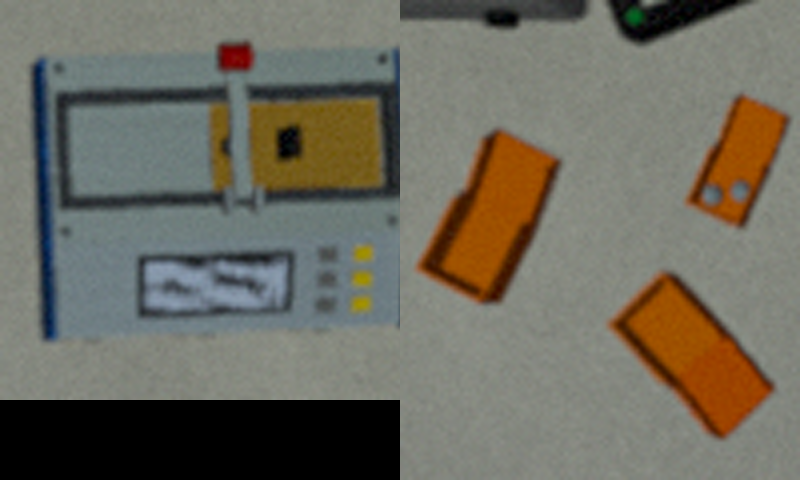

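View pics/c2.png

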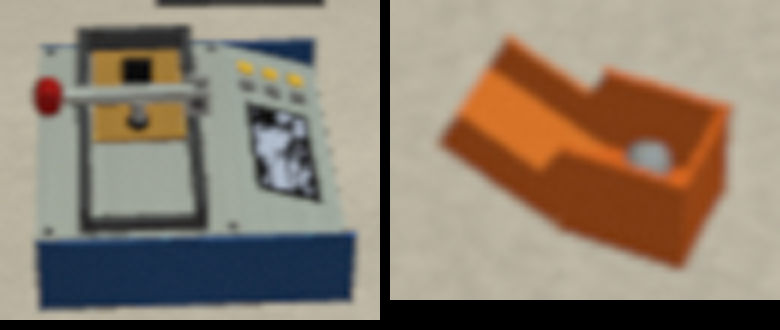

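The crops show the small cup with two grey balls in it at top px (238,214) and (245,212.5). It is clearly smaller than the other two, so that's my choice. The bar is down, with its knob at top (408.7,169.3) and side (301.8,139.3). Next I fit the poses.

```bash
cat > fit.py <<'E'
from h import *
from scipy.optimize import minimize, least_squares
a={"top":cv2.imread("pics/top_raw.png"),"side":cv2.imread("pics/side_raw.png")}
def blob(im,lo,hi,near,r=60):
    m=cv2.inRange(cv2.cvtColor(im,cv2.COLOR_BGR2HSV),lo,hi); n,l,s,c=cv2.connectedComponentsWithStats(m)
    i=min((i for i in range(1,n) if s[i,4]>8),key=lambda i:np.hypot(*(c[i]-near))); return l==i,c[i],s[i,4]
# tester
def pose(p,L): return Rn.from_euler('z',p[2]).apply(np.atleast_2d(L))+[p[0],p[1],0]
kt=blob(a["top"],(0,170,60),(6,255,255),(408.7,169.3)); ks=blob(a["side"],(0,170,60),(6,255,255),(301.8,139.3))
K=tri(ks[1],kt[1]); print("knob",kt[1:],ks[1:],K.round(4))
T=lambda u,v:(350+u/4-.4,155+v/4-.4)
S=lambda u,v:(290+u/4-.4,115+v/4-.4)
obs=[("top",kt[1],(.070,.015,.096)),("side",ks[1],(.070,.015,.094)),
 ("top",T(58,95),(.048,.160,.082)),("top",T(62,208),(-.048,.160,.082)),
 ("side",S(38,240),(.080,.171,.060)),("side",S(40,308),(.080,.171,0)),
 ("side",S(80,230),(.048,.160,.071)),("side",S(206,230),(-.048,.160,.071))]
f=lambda p:np.concatenate([proj(n,pose(p,L))[0]-u for n,u,L in obs])
r=least_squares(f,[.45,-.17,0],loss="soft_l1"); print("tester",r.x[:2].round(4),np.degrees(r.x[2]).round(2)); print(f(r.x).round(1).reshape(-1,2).tolist())
tab=onz("top",T(290,142),.101); print("tab",tab.round(4),"in tester",(Rn.from_euler('z',-r.x[2]).apply(tab-[*r.x[:2],0])).round(4))
# cup
masks={"top":blob(a["top"],(6,150,60),(20,255,255),(245,205))[0],"side":blob(a["side"],(3,150,40),(20,255,255),(345,280))[0]}
for k in masks: masks[k]=cv2.morphologyEx(masks[k].astype(np.uint8),cv2.MORPH_CLOSE,np.ones((5,5)))
print({k:int(v.sum()) for k,v in masks.items()})
Y=.024;t=np.tan(np.radians(25));z0=.0225
box=np.array([(x,y,z+z0) for x in(-.026,.026) for y in(-Y,Y) for z in(-.0225,.0225)])
ch=np.array([(x,y,z+z0) for y in(-Y,Y) for x,z in((.026,-.0208),(.076,.0027),(.0675,.024),(.020,.0022))])
def sil(n,p):
    o=np.zeros((400*4,640*4),np.uint8)
    for part in(box,ch):
        h=cv2.convexHull(((proj(n,pose(p,part))+.5)*4).astype(np.float32)); cv2.fillConvexPoly(o,np.round(h*16).astype(np.int32),1,shift=4)
    return cv2.resize(o.astype(np.float32),(640,400),interpolation=cv2.INTER_AREA)
cost=lambda p:sum(np.abs(sil(n,p)-masks[n]).sum() for n in masks)
c=onz("top",(243,207),.03); best=None
for yaw in(-35,-24,-13):
    q=minimize(cost,[c[0]-.01,c[1],np.radians(yaw)],method="Nelder-Mead",options=dict(initial_simplex=[[c[0]+dx,c[1]+dy,np.radians(yaw+dw)] for dx,dy,dw in((-.03,-.01,0),(.02,0,0),(0,.02,5),(0,0,-8))]))
    print(q.x.round(4),q.fun)
    if best is None or q.fun<best.fun: best=q
print("cup",best.x[:2].round(4),np.degrees(best.x[2]).round(1))
for x,y in((712,195),(740,190)):
    b=onz("top",(160+(x-400)/4-.4,165+y/4-.4),.014); print("ball in cup",Rn.from_euler('z',-best.x[2]).apply(b-[*best.x[:2],0]).round(4))
r=r.x
for n in a:
    im=cv2.resize(a[n],None,fx=4,fy=4,interpolation=cv2.INTER_CUBIC)
    for z in(.06,.082):
        X=[(.048,-.125,z),(.048,.16,z),(-.048,.16,z),(-.048,-.125,z)] if z>.07 else [(.08,-.136,z),(.08,.171,z),(-.075,.171,z),(-.075,-.136,z)]
        cv2.polylines(im,[np.round((proj(n,pose(r,X))+.5)*4).astype(int)],1,(255,0,255) if z>.07 else (0,255,0))
    for part in(box,ch): cv2.polylines(im,[cv2.convexHull(((proj(n,pose(best.x,part))+.5)*4).astype(np.float32)).astype(int)],1,(255,0,0))
    a[n]=im
o=np.zeros((560,800,3),np.uint8); t=a["top"]; s=a["side"]
o[:360,:400]=t[640:1000,1425:1825]; o[:300,400:720]=t[720:1020,860:1180]; 
o=np.vstack([o[:300],np.hstack([s[470:770,1160:1560],s[1010:1310,1200:1600]])]); cv2.imwrite("pics/fit.png",o)
E
python3 fit.py
```

```text
knob (array([408.28125, 168.875  ]), np.int32(32)) (array([301.66666667, 138.58333333]), np.int32(36)) [ 0.6304 -0.203   0.0953]
tester [ 0.5603 -0.2216] 2.55
[[0.2, 0.6], [-0.1, 0.2], [-0.3, -0.3], [0.0, 0.9], [-0.8, 1.0], [-0.4, 0.9], [-0.5, -2.0], [1.0, -3.0]]
tab [ 0.5625 -0.2462  0.101 ] in tester [ 0.0011 -0.0247  0.101 ]
{'top': 432, 'side': 1007}
[ 0.4897  0.343  -0.4113] 218.25
[ 0.49    0.3432 -0.431 ] 220.9375
[ 0.4888  0.3433 -0.3685] 226.0
cup [0.4897 0.343 ] -23.6
ball in cup [-0.0111  0.0118  0.014 ]
ball in cup [ 0.0026 -0.0081  0.014 ]
```

View pics/fit.png

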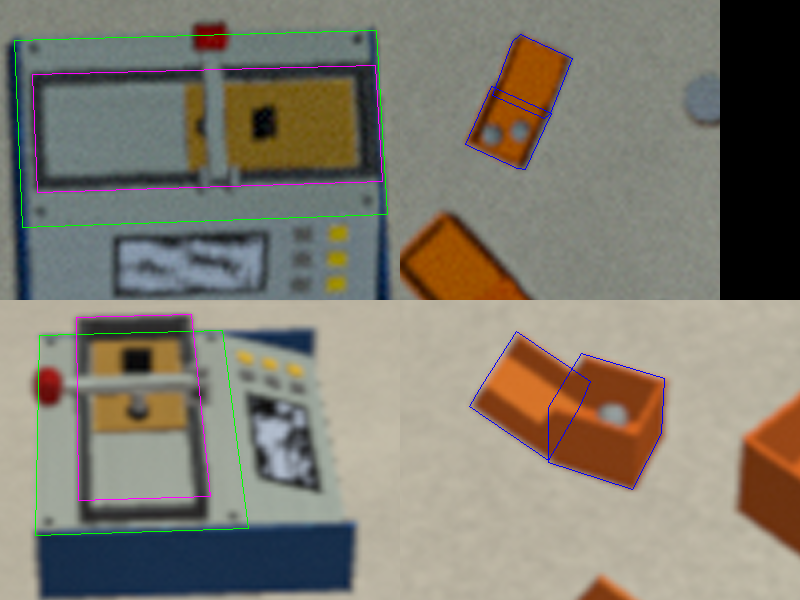

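The cup overlay fits tightly. The tester fit agrees with the directly triangulated knob at (0.630,-0.203,0.095), and the tab at tester y -25 mm matches the plate covering the well. Now the move to the knob.

```bash
python3 -m jog '{"travel":[[18,-36,0],[18,-36,0],[18,-36,0],[18,-36,0],[18,-36,0]],"dr":[[0,0,5.5],[0,0,5.5],[0,0,5.5],[0,0,5.5],[0,0,0]],"jaw":[0,0,0,0,0]}' 40
python3 -m jog '{"travel":[[18,-36,0],[18,-36,0],[18,-36,0],[18,-36,0],[18,-36,0]],"dr":[[0,0,0],[0,0,0],[0,0,0],[0,0,0],[0,0,0]],"jaw":[0,0,0,0,0]}'
python3 -m jog '{"travel":[[18,-36,0],[18,-36,0],[18,-36,0],[18,-36,0],[18,-36,0]],"dr":[[0,0,0],[0,0,0],[0,0,0],[0,0,0],[0,0,0]],"jaw":[0,0,0,0,0]}'
python3 -m jog '{"travel":[[18,-36,0],[18,-36,0],[18,-36,0],[18,-36,0],[18,-36,0]],"dr":[[0,0,0],[0,0,0],[0,0,0],[0,0,0],[0,0,0]],"jaw":[0,0,0,0,0]}'
python3 -m jog '{"travel":[[18,-36,0],[18,-36,0],[9,-40,0],[0,0,0],[0,0,0]],"dr":[[0,0,0],[0,0,0],[0,0,0],[0,0,0],[0,0,0]],"jaw":[0,0,0,0,0]}'
python3 -c "
from h import *
s=get_state();print(s['qpos'].round(3),Rn.from_quat(s['tcp_rot']).as_matrix().round(4).tolist())"
```

```text
time: 0.52
eef_pos: [0.3157, 0.4543, 0.2306]
tcp_rot: [-0.024, 1.0, -0.0, -0.0]
contact_force: [0.8, 0.3, 0.4]
opening: 0.997
time: 0.93
eef_pos: [0.4057, 0.2743, 0.231]
tcp_rot: [-0.022, 1.0, -0.0, -0.0]
contact_force: [0.2, -0.3, 1.3]
opening: 0.998
time: 1.35
eef_pos: [0.4957, 0.0942, 0.231]
tcp_rot: [-0.022, 1.0, 0.0, -0.0]
contact_force: [0.7, -0.0, 0.4]
opening: 1.004
time: 1.77
eef_pos: [0.5858, -0.0857, 0.2307]
tcp_rot: [-0.021, 1.0, 0.0, -0.0]
contact_force: [1.1, 0.8, -0.1]
opening: 1.001
time: 2.18
eef_pos: [0.6302, -0.1978, 0.23]
tcp_rot: [-0.02, 1.0, 0.001, -0.001]
contact_force: [-0.6, 0.6, -0.2]
opening: 1.002
[-0.458  0.257  1.615  0.     1.272 -2.068] [[-0.9992, -0.0397, -0.0018], [-0.0397, 0.9992, 0.0011], [0.0018, 0.0011, -1.0]]
```

```bash
python3 -m jog '{"travel":[[0,-5,-38],[0,0,-38],[0,0,-38],[0,0,-25],[0,0,-13]],"dr":[[0,0,0],[0,0,0],[0,0,0],[0,0,0],[0,0,0]],"jaw":[0,0,0,0,0]}' 30
python3 -m jog '{"travel":[[0,0,0],[0,0,0],[0,0,0],[0,0,0],[0,0,0]],"dr":[[0,0,0],[0,0,0],[0,0,0],[0,0,0],[0,0,0]],"jaw":[255,255,255,255,255]}' 30
python3 -m jog '{"travel":[[0,0,0],[0,0,0],[0,0,0],[0,0,0],[0,0,0]],"dr":[[0,0,0],[0,0,0],[0,0,0],[0,0,0],[0,0,0]],"jaw":[255,255,255,255,255]}' 30
python3 - <<'E'
from h import *
s=get_state();print(s['opening'],s['contact_force'])
a=read_camera("side")[90:190,270:390,::-1];b=read_camera("top")[140:240,350:470,::-1]
cv2.imwrite("pics/k.png",cv2.resize(np.hstack([a,b]),None,fx=3.3,fy=3.3,interpolation=cv2.INTER_CUBIC))
E
```

```text
time: 2.6
eef_pos: [0.6273, -0.1977, 0.0741]
tcp_rot: [-0.022, 1.0, 0.002, -0.004]
contact_force: [-0.7, 0.5, -0.1]
opening: 1.0
time: 3.02
eef_pos: [0.6325, -0.2029, 0.0825]
tcp_rot: [-0.022, 1.0, -0.003, 0.003]
contact_force: [-2.2, -16.7, 4.4]
opening: 0.301
time: 3.43
eef_pos: [0.6325, -0.2037, 0.0827]
tcp_rot: [-0.021, 1.0, -0.003, 0.003]
contact_force: [-0.4, -5.6, 3.1]
opening: 0.298
0.2983466619207812 [-0.39762802 -5.56319617  3.05492103]
```

View pics/k.png

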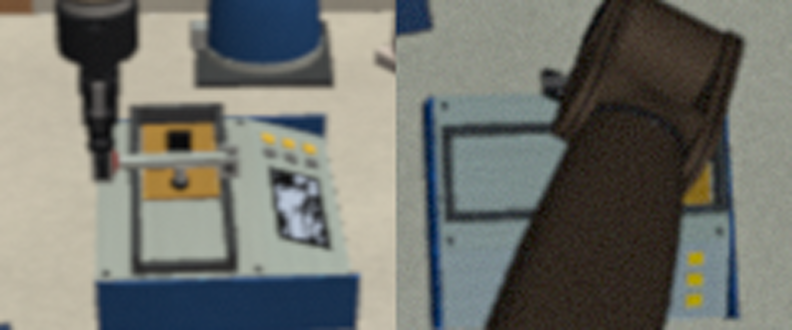

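The gripper is on the knob (opening about 25 mm). Now I swing the bar through the arc to 2.0 rad, then release.

```bash
python3 -m jog '{"travel":[[-2.3,0,23],[-6.9,-0.3,22.2],[-11.1,-0.5,20.3],[-14.9,-0.7,17.7],[-18.1,-0.8,14.4]],"dr":[[0,0,0],[0,0,0],[0,0,0],[0,0,0],[0,0,0]],"jaw":[255,255,255,255,255]}' 30
python3 -m jog '{"travel":[[-20.7,-0.9,10.5],[-22.3,-1,6.2],[-23.1,-1,1.7],[-23,-1,-3],[-21.9,-1,-7.5]],"dr":[[0,0,0],[0,0,0],[0,0,0],[0,0,0],[0,0,0]],"jaw":[255,255,255,255,255]}'
python3 -m jog '{"travel":[[0,0,0],[0,0,0],[0,0,0],[0,0,0],[0,0,0]],"dr":[[0,0,0],[0,0,0],[0,0,0],[0,0,0],[0,0,0]],"jaw":[255,0,0,0,0]}'
python3 -m jog '{"travel":[[0,0,0],[0,0,30],[0,0,30],[0,0,0],[0,0,0]],"dr":[[0,0,0],[0,0,0],[0,0,0],[0,0,0],[0,0,0]],"jaw":[0,0,0,0,0]}'
```

```text
time: 3.95
eef_pos: [0.5786, -0.206, 0.1809]
tcp_rot: [-0.022, 1.0, -0.004, 0.003]
contact_force: [0.0, -6.6, -2.8]
opening: 0.299
time: 4.37
eef_pos: [0.4668, -0.2109, 0.1878]
tcp_rot: [-0.021, 1.0, -0.004, 0.003]
contact_force: [5.3, -8.5, -8.3]
opening: 0.292
time: 4.78
eef_pos: [0.4666, -0.2077, 0.1851]
tcp_rot: [-0.022, 1.0, 0.0, 0.0]
contact_force: [0.2, 0.8, 0.3]
opening: 0.849
time: 5.2
eef_pos: [0.4676, -0.2085, 0.2472]
tcp_rot: [-0.022, 1.0, -0.001, 0.002]
contact_force: [0.1, 0.2, -0.3]
opening: 1.0
```

```bash
python3 -m jog '{"travel":[[32,-13,0],[32,-13,0],[31,-12,0],[0,0,0],[0,0,0]],"dr":[[0,0,0],[0,0,0],[0,0,0],[0,0,0],[0,0,0]],"jaw":[0,0,0,0,0]}'
python3 -m jog '{"travel":[[0,0,-40],[0,0,-40],[0,0,-40],[0,0,-40],[0,0,-14]],"dr":[[0,0,0],[0,0,0],[0,0,0],[0,0,0],[0,0,0]],"jaw":[0,0,0,0,0]}'
python3 -m jog '{"travel":[[0,0,0],[0,0,0],[0,0,0],[0,0,0],[0,0,0]],"dr":[[0,0,0],[0,0,0],[0,0,0],[0,0,0],[0,0,0]],"jaw":[0,255,255,255,255]}' 30
python3 -m jog '{"travel":[[0,0,0],[0,0,0],[0,0,0],[0,0,0],[0,0,0]],"dr":[[0,0,0],[0,0,0],[0,0,0],[0,0,0],[0,0,0]],"jaw":[255,255,255,255,255]}' 30
python3 - <<'E'
from h import *
a=read_camera("side")[70:190,270:390,::-1]
cv2.imwrite("pics/tab.png",cv2.resize(a,None,fx=4,fy=4,interpolation=cv2.INTER_CUBIC))
E
```

```text
time: 5.62
eef_pos: [0.5614, -0.2457, 0.2416]
tcp_rot: [-0.022, 1.0, 0.002, -0.002]
contact_force: [-0.5, 0.5, -0.5]
opening: 0.999
time: 6.03
eef_pos: [0.5561, -0.2426, 0.0636]
tcp_rot: [-0.022, 1.0, 0.004, -0.005]
contact_force: [-1.5, 0.3, -0.4]
opening: 1.003
time: 6.45
eef_pos: [0.5629, -0.247, 0.074]
tcp_rot: [-0.022, 1.0, -0.002, 0.002]
contact_force: [-0.3, 0.6, -0.0]
opening: 0.456
time: 6.87
eef_pos: [0.5622, -0.2468, 0.0725]
tcp_rot: [-0.022, 1.0, -0.001, 0.001]
contact_force: [-0.9, -0.7, 5.6]
opening: 0.136
```

View pics/tab.png

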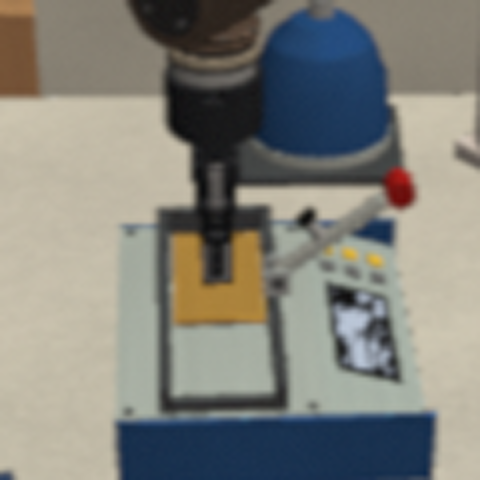

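The bar (red knob at about (400,187) in the crop) leans back at its stop, and the tab is gripped. Now I slide the cover 100 mm, which puts the tab about 140 mm from the well's centre.

```bash
python3 -m jog '{"travel":[[-0.4,10,0],[-0.9,20,0],[-0.9,20,0],[-0.9,20,0],[-0.9,20,0]],"dr":[[0,0,0],[0,0,0],[0,0,0],[0,0,0],[0,0,0]],"jaw":[255,255,255,255,255]}'
python3 -m jog '{"travel":[[-0.5,10,0],[0,0,0],[0,0,0],[0,0,0],[0,0,0]],"dr":[[0,0,0],[0,0,0],[0,0,0],[0,0,0],[0,0,0]],"jaw":[255,255,255,255,0]}'
python3 -m jog '{"travel":[[0,0,0],[0,0,0],[0,0,0],[0,0,30],[0,0,40]],"dr":[[0,0,0],[0,0,0],[0,0,0],[0,0,0],[0,0,0]],"jaw":[0,0,0,0,0]}'
python3 -m jog '{"travel":[[0,0,40],[0,0,40],[0,0,0],[0,0,0],[0,0,0]],"dr":[[0,0,0],[0,0,0],[0,0,0],[0,0,0],[0,0,0]],"jaw":[0,0,0,0,0]}'
```

```text
time: 7.33
eef_pos: [0.5585, -0.1564, 0.0725]
tcp_rot: [-0.022, 1.0, -0.002, 0.002]
contact_force: [0.5, -3.8, 5.6]
opening: 0.137
time: 7.75
eef_pos: [0.557, -0.1447, 0.0713]
tcp_rot: [-0.022, 1.0, 0.0, 0.0]
contact_force: [0.3, 0.4, 0.7]
opening: 0.264
time: 8.17
eef_pos: [0.5531, -0.1446, 0.1361]
tcp_rot: [-0.021, 1.0, 0.003, -0.005]
contact_force: [0.8, -1.1, 0.8]
opening: 0.968
time: 8.58
eef_pos: [0.5563, -0.1459, 0.2201]
tcp_rot: [-0.021, 1.0, 0.0, -0.0]
contact_force: [0.2, 0.3, -0.6]
opening: 1.003
```

```bash
python3 -m jog '{"travel":[[-5.1,37.6,0],[-5.1,37.6,0],[-5.1,37.6,0],[-5.1,37.6,0],[-5.1,37.6,0]],"dr":[[0,0,-6.5],[0,0,-6.5],[0,0,-6.5],[0,0,-6.5],[0,0,0]],"jaw":[0,0,0,0,0]}'
python3 -m jog '{"travel":[[-5.1,37.6,0],[-5.1,37.6,0],[-5.1,37.6,0],[-5.1,37.6,0],[-5.1,37.6,0]],"dr":[[0,0,0],[0,0,0],[0,0,0],[0,0,0],[0,0,0]],"jaw":[0,0,0,0,0]}'
python3 -m jog '{"travel":[[-5.1,37.6,0],[-5.1,37.6,0],[-5.1,37.6,0],[0,0,-40],[0,0,-40]],"dr":[[0,0,0],[0,0,0],[0,0,0],[0,0,0],[0,0,0]],"jaw":[0,0,0,0,0]}'
python3 -m jog '{"travel":[[0,0,-20],[0,0,0],[0,0,0],[0,0,0],[0,0,0]],"dr":[[0,0,0],[0,0,0],[0,0,0],[0,0,0],[0,0,0]],"jaw":[0,0,0,0,0]}'
python3 - <<'E'
from h import *
s=get_state();p=s['eef_pos'];R=Rn.from_quat(s['tcp_rot']).as_matrix();print(p.round(4),R[:,1].round(4),np.degrees(np.arctan2(R[1,1],R[0,1])), s['qpos'].round(2))
a=read_camera("side")[180:320,290:430,::-1];b=read_camera("top")[140:280,350:490,::-1]
cv2.imwrite("pics/cup.png",cv2.resize(np.hstack([a,b]),None,fx=2.8,fy=2.8,interpolation=cv2.INTER_CUBIC))
E
```

```text
time: 9.0
eef_pos: [0.5293, 0.0435, 0.2177]
tcp_rot: [0.206, 0.978, -0.0, -0.003]
contact_force: [-0.5, 0.3, -0.3]
opening: 1.003
time: 9.42
eef_pos: [0.5037, 0.2313, 0.2177]
tcp_rot: [0.204, 0.979, -0.001, -0.002]
contact_force: [0.9, 0.1, 0.1]
opening: 1.001
time: 9.83
eef_pos: [0.4905, 0.3454, 0.1404]
tcp_rot: [0.202, 0.979, 0.001, 0.001]
contact_force: [0.4, -0.1, -0.9]
opening: 0.998
time: 10.25
eef_pos: [0.4919, 0.3432, 0.1229]
tcp_rot: [0.204, 0.979, 0.001, 0.001]
contact_force: [-0.1, 0.0, -0.4]
opening: 1.001
[0.4919 0.3432 0.1229] [0.3996 0.9167 0.0027] 66.44523404059456 [ 0.44  0.23  1.85  0.    1.05 -0.72]
```

View pics/cup.png

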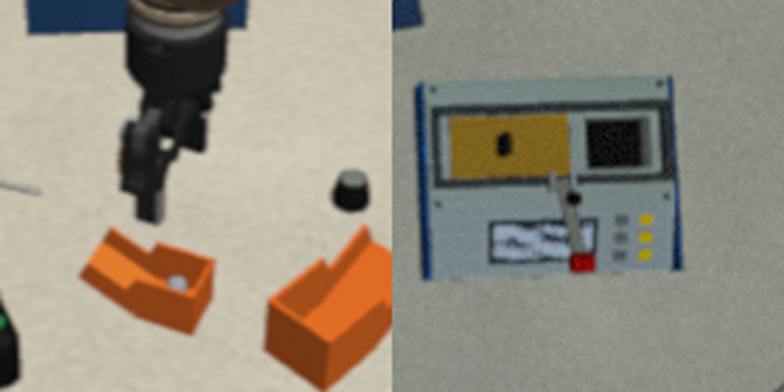

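The side crop shows the gripper above the small cup with its ball. The top crop shows the well fully open and dark at about (430,191) in the full image, the cover clear and the bar back. Now I grip the cup.

```bash
python3 -m jog '{"travel":[[-2,0,-38],[0,0,-36],[0,0,-20],[0,0,-10],[0,0,-5]],"dr":[[0,0,0],[0,0,0],[0,0,0],[0,0,0],[0,0,0]],"jaw":[0,0,0,0,0]}'
python3 -m jog '{"travel":[[0,0,0],[0,0,0],[0,0,0],[0,0,0],[0,0,0]],"dr":[[0,0,0],[0,0,0],[0,0,0],[0,0,0],[0,0,0]],"jaw":[0,90,255,255,255]}' 25
python3 -m jog '{"travel":[[0,0,0],[0,0,0],[0,0,0],[0,0,0],[0,0,0]],"dr":[[0,0,0],[0,0,0],[0,0,0],[0,0,0],[0,0,0]],"jaw":[255,255,255,255,255]}' 35
python3 - <<'E'
from h import *
s=get_state();R=Rn.from_quat(s['tcp_rot']).as_matrix();print(s['eef_pos'].round(4),R.round(3).tolist(),s['contact_force'].round(1))
im=read_camera("top")[:,:,::-1]; cv2.imwrite("pics/top2_raw.png",im)
t=[.5603,-.2216,np.radians(2.55)]
W=Rn.from_euler('z',t[2]).apply([(x,y,.06) for x in(-.031,.031) for y in(-.105,-.025)])+[t[0],t[1],0]
print(proj("top",W).round(1).tolist())
g=cv2.cvtColor(im,cv2.COLOR_BGR2GRAY)
print(g[191,410:452].tolist()); print(g[172:210,428].tolist())
m=cv2.inRange(cv2.cvtColor(im,cv2.COLOR_BGR2HSV),(0,170,60),(6,255,255)); n,l,st,c=cv2.connectedComponentsWithStats(m); print([(c[i].round(1).tolist(),int(st[i,4])) for i in range(1,n)])
E
```

```text
time: 10.77
eef_pos: [0.4882, 0.3425, 0.011]
tcp_rot: [0.204, 0.979, -0.0, -0.001]
contact_force: [0.1, -0.4, 0.1]
opening: 1.002
time: 11.18
eef_pos: [0.4898, 0.3434, 0.0138]
tcp_rot: [0.204, 0.979, 0.001, 0.001]
contact_force: [-0.2, -0.3, 5.7]
opening: 0.56
time: 11.6
eef_pos: [0.4898, 0.3434, 0.0138]
tcp_rot: [0.204, 0.979, 0.001, 0.001]
contact_force: [-1.0, -1.5, 5.8]
opening: 0.556
[0.4898 0.3434 0.0138] [[-0.917, 0.399, 0.003], [0.399, 0.917, 0.001], [-0.002, 0.002, -1.0]] [-1.  -1.5  5.8]
[[442.8, 200.2], [419.3, 201.0], [441.7, 181.7], [418.3, 182.4]]
[98, 98, 102, 109, 126, 127, 127, 128, 115, 71, 13, 21, 4, 19, 18, 19, 19, 14, 9, 14, 13, 12, 24, 20, 11, 18, 19, 12, 33, 59, 73, 77, 101, 124, 124, 98, 49, 34, 40, 48, 59, 104]
[125, 122, 126, 112, 71, 45, 51, 81, 123, 121, 79, 34, 21, 10, 25, 10, 22, 9, 9, 9, 21, 17, 23, 14, 22, 3, 21, 44, 87, 107, 80, 50, 61, 93, 124, 130, 123, 122]
[([283.5, 112.9], 10), ([289.6, 151.5], 87), ([417.5, 233.5], 42)]
```

```bash
cat > pour.py <<'E'
from h import *
t=np.radians(2.55); Z=Rn.from_euler('z',t); O=np.array([.5603,-.2216,0])
R0=np.array([[-1,0,0],[0,1,0],[0,0,-1.]]); lt=np.array([-.076,0,-.0147])
prev=None
for th,lx,lz in [(0,-.10,.125),(0,-.024,.112)]+[(a,-.024+.002*min(a,25)/25,.112-.018*min(a,45)/45) for a in range(5,61,5)]:
    R=Z.as_matrix()@Rn.from_euler('y',th,degrees=True).as_matrix()@R0
    T=O+Z.apply([lx,-.070,lz])-R@lt
    print(th,(T*1000).round(1),None if prev is None else ((T-prev)*1000).round(1)); prev=T
E
python3 pour.py
```

```text
0 [ 387.6 -299.4  110.3] None
0 [ 463.5 -296.    97.3] [ 75.9   3.4 -13. ]
5 [ 462.9 -296.   102. ] [-0.6 -0.   4.7]
10 [ 462.9 -296.   106.7] [-0.  -0.   4.7]
15 [ 463.5 -296.   111.5] [0.6 0.  4.8]
20 [ 464.7 -295.9  116.2] [1.2 0.1 4.7]
25 [ 466.4 -295.9  120.8] [1.8 0.1 4.6]
30 [ 468.3 -295.8  125.3] [1.9 0.1 4.5]
35 [ 470.8 -295.7  129.6] [2.5 0.1 4.3]
40 [ 473.8 -295.5  133.6] [3.  0.1 4. ]
45 [ 477.4 -295.4  137.3] [3.5 0.2 3.8]
50 [ 481.4 -295.2  142.8] [4.  0.2 5.4]
55 [ 485.9 -295.   147.8] [4.5 0.2 5.1]
60 [ 490.8 -294.8  152.5] [4.9 0.2 4.6]
```

Now lift, then carry level high over the back-leaning knob while turning the lip to the tester's +x.

```bash
python3 -m jog '{"travel":[[0,0,8],[0,0,20],[0,0,32],[0,0,38],[0,0,38]],"dr":[[0,0,0],[0,0,0],[0,0,0],[0,0,0],[0,0,0]],"jaw":[255,255,255,255,255]}' 35
python3 -m jog '{"travel":[[0,0,38],[0,0,30],[0,0,16],[0,0,6],[0,0,0]],"dr":[[0,0,0],[0,0,0],[0,0,0],[0,0,0],[0,0,0]],"jaw":[255,255,255,255,255]}'
python3 -m jog '{"travel":[[-2,-12,0],[-4,-24,0],[-4,-36,0],[-4,-36,0],[-4,-36,0]],"dr":[[0,0,1.3],[0,0,2.6],[0,0,2.6],[0,0,2.6],[0,0,2.6]],"jaw":[255,255,255,255,255]}'
python3 -m jog '{"travel":[[-4,-36,0],[-4,-36,0],[-4,-36,0],[-4,-36,0],[-4,-36,0]],"dr":[[0,0,2.6],[0,0,2.6],[0,0,2.6],[0,0,2.6],[0,0,2.6]],"jaw":[255,255,255,255,255]}'
python3 -m jog '{"travel":[[-4,-36,0],[-4,-36,0],[-4,-36,0],[-4,-36,0],[-4,-36,0]],"dr":[[0,0,1.4],[0,0,0],[0,0,0],[0,0,0],[0,0,0]],"jaw":[255,255,255,255,255]}'
python3 -m jog '{"travel":[[-4,-36,0],[-4,-36,0],[-4,-36,0],[-4,-20,0],[-2,-10,0]],"dr":[[0,0,0],[0,0,0],[0,0,0],[0,0,0],[0,0,0]],"jaw":[255,255,255,255,255]}'
python3 -m jog '{"travel":[[0,0,0],[0,0,0],[0,0,0]],"dr":[[0,0,0],[0,0,0],[0,0,0]],"jaw":[255,255,255]}'
python3 - <<'E'
from h import *
s=get_state();R=Rn.from_quat(s['tcp_rot']).as_matrix();print(s['eef_pos'].round(4),R.round(3).tolist(),s['qpos'].round(2))
a=read_camera("side")[30:180,270:420,::-1];b=read_camera("top")[140:290,350:500,::-1]
cv2.imwrite("pics/carry.png",cv2.resize(np.hstack([a,b]),None,fx=2.6,fy=2.6,interpolation=cv2.INTER_CUBIC))
E
```

```text
time: 12.07
eef_pos: [0.487, 0.3421, 0.1479]
tcp_rot: [0.204, 0.979, -0.001, -0.002]
contact_force: [1.7, -0.2, -1.3]
opening: 0.557
time: 12.48
eef_pos: [0.4889, 0.343, 0.2396]
tcp_rot: [0.204, 0.979, 0.001, 0.001]
contact_force: [0.2, 0.7, -1.4]
opening: 0.554
time: 12.9
eef_pos: [0.4684, 0.1973, 0.2344]
tcp_rot: [0.101, 0.995, -0.001, -0.003]
contact_force: [0.3, -0.2, -1.0]
opening: 0.553
time: 13.32
eef_pos: [0.4484, 0.0175, 0.2349]
tcp_rot: [-0.012, 1.0, 0.0, -0.002]
contact_force: [1.0, -0.1, -1.8]
opening: 0.555
time: 13.73
eef_pos: [0.4286, -0.1621, 0.2349]
tcp_rot: [-0.022, 1.0, 0.001, -0.002]
contact_force: [1.2, 0.1, -1.6]
opening: 0.557
time: 14.15
eef_pos: [0.4107, -0.3009, 0.2348]
tcp_rot: [-0.021, 1.0, 0.002, -0.002]
contact_force: [-0.5, 0.7, -1.8]
opening: 0.558
time: 14.4
eef_pos: [0.4124, -0.2976, 0.2367]
tcp_rot: [-0.023, 1.0, 0.001, -0.001]
contact_force: [0.6, 0.7, -1.5]
opening: 0.557
[ 0.4124 -0.2976  0.2367] [[-0.999, -0.046, -0.001], [-0.046, 0.999, 0.002], [0.001, 0.002, -1.0]] [-0.83 -0.09  1.97  0.    1.26 -2.44]
```

View pics/carry.png

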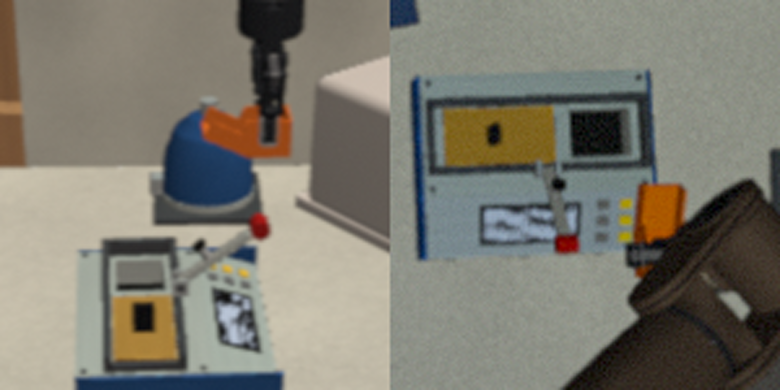

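The cup is level in the grip, beside the tester, with bar and cover unchanged. Joint 6 is at -2.44 (limit -2.84), so I check the tilt's feasibility before pouring.

```bash
cat > ik.py <<'E'
from h import *
from scipy.optimize import least_squares
D=[(.287,1.578,.2257,.6357,.2301),(.257,1.615,.6302,-.1978,.230),(.23,1.85,.4919,.3432,.1229),(-.09,1.97,.4124,-.2976,.2367)]
f=lambda p:np.concatenate([[p[0]+p[1]*np.sin(a)+p[2]*np.sin(a+b)-np.sqrt(x*x+y*y-.01),p[3]+p[1]*np.cos(a)+p[2]*np.cos(a+b)-z] for a,b,x,y,z in D])
g=least_squares(f,[0,.4,.4,.1]).x; print("r0,L1,L2,h-L",g.round(3),np.abs(f(g)).max().round(4))
r0,L1,L2,hL=g
def ik(T,R,L,flip=0):
    w=T-L*R[:,2]; rr=np.hypot(w[0],w[1]); q1=np.arctan2(w[1],w[0])-np.arcsin(.1/rr)
    r=np.sqrt(rr*rr-.01)-r0; z=w[2]-(hL+L); d=np.hypot(r,z)
    if d>L1+L2: return None
    b=np.arccos((d*d-L1**2-L2**2)/(2*L1*L2)); a=np.arctan2(r,z)-np.arctan2(L2*np.sin(b),L1+L2*np.cos(b))
    M=Rn.from_euler('zy',[a+b,q1][::-1] if 0 else [0,0]).as_matrix()
    M=(Rn.from_euler('z',q1)*Rn.from_euler('y',a+b)).inv()*Rn.from_matrix(R)
    e=M.as_euler('ZYZ'); 
    return np.array([q1,a,b,e[0],e[1],(e[2]-np.pi/2+np.pi)%(2*np.pi)-np.pi])
if __name__=="__main__":
    t=np.radians(2.55); R0=np.array([[-1,0,0],[0,1,0],[0,0,-1.]]); lt=np.array([-.076,0,-.0147]); O=np.array([.5603,-.2216,0]);Z=Rn.from_euler('z',t)
    s=get_state(); print(ik(s['eef_pos'],Rn.from_quat(s['tcp_rot']).as_matrix(),.25).round(2),s['qpos'].round(2))
    # lip heading phi in tester frame; lip point; tilt
    for L in(.2,.3):
      for phi,lip in((0,(-.022,-.07)),(-30,(-.018,-.06)),(20,(-.02,-.07)),(90,(0,-.09)),(180,(.022,-.065))):
        for th in(0,25,50,58):
          R=Z.as_matrix()@Rn.from_euler('z',phi,degrees=True).as_matrix()@Rn.from_euler('y',th,degrees=True).as_matrix()@R0
          T=O+Z.apply([*lip,.1])-R@lt; q=ik(T,R,L); R2=R@np.diag([-1,-1,1]); print(L,phi,th,None if q is None else q.round(2))
E
python3 ik.py
```

```text
r0,L1,L2,h-L [-0.013  0.443  0.579 -0.027] 0.0018
[-0.82 -0.09  1.97  0.    1.26 -2.44] [-0.82 -0.09  1.97  0.    1.26 -2.44]
0.2 0 0 [-0.75  0.17  1.99  0.    0.98 -2.36]
0.2 0 25 [-0.65  0.3   1.81 -0.28  1.39 -2.16]
0.2 0 50 [-0.57  0.47  1.62 -0.47  1.79 -2.11]
0.2 0 58 [-0.55  0.53  1.57 -0.53  1.92 -2.11]
0.2 -30 0 [-0.66  0.14  2.03 -0.    0.97 -1.76]
0.2 -30 25 [-0.64  0.3   1.81 -0.07  1.47 -1.71]
0.2 -30 50 [-0.62  0.49  1.59 -0.11  1.92 -1.7 ]
0.2 -30 58 [-0.62  0.56  1.53 -0.13  2.06 -1.7 ]
0.2 20 0 [-0.77  0.21  1.94  0.    0.98 -2.74]
0.2 20 25 [-0.64  0.3   1.81 -0.39  1.29 -2.45]
0.2 20 50 [-0.53  0.44  1.67 -0.66  1.64 -2.33]
0.2 20 58 [-0.51  0.49  1.63 -0.74  1.75 -2.32]
0.2 90 0 [-0.74  0.45  1.65 -0.    1.05  2.35]
0.2 90 25 [-0.65  0.33  1.77 -0.47  0.81  2.73]
0.2 90 50 [-0.54  0.28  1.87 -1.13  0.78 -2.96]
0.2 90 58 [-0.5   0.29  1.9  -1.33  0.84 -2.78]
0.2 180 0 [-0.54  0.51  1.56  0.    1.08  0.98]
0.2 180 25 [-0.62  0.34  1.76  0.4   0.73  0.65]
0.2 180 50 [-0.71  0.22  1.95  1.18  0.6  -0.08]
0.2 180 58 [-0.74  0.2   2.    1.46  0.65 -0.34]
0.3 0 0 [-0.75 
[... 243 characters left out ...]
  1.7  -0.06  1.48 -1.7 ]
0.3 -30 50 [-0.61  0.69  1.38 -0.1   1.94 -1.69]
0.3 -30 58 [-0.6   0.78  1.28 -0.12  2.09 -1.69]
0.3 20 0 [-0.77  0.21  1.94  0.    0.98 -2.74]
0.3 20 25 [-0.59  0.37  1.74 -0.37  1.31 -2.4 ]
0.3 20 50 [-0.45  0.59  1.52 -0.61  1.67 -2.27]
0.3 20 58 [-0.42  0.67  1.45 -0.68  1.79 -2.26]
0.3 90 0 [-0.74  0.45  1.65  0.    1.05  2.35]
0.3 90 25 [-0.6   0.3   1.82 -0.49  0.81  2.81]
0.3 90 50 [-0.42  0.28  1.95 -1.17  0.84 -2.81]
0.3 90 58 [-0.37  0.31  1.98 -1.35  0.92 -2.62]
0.3 180 0 [-0.54  0.51  1.56  0.    1.08  0.98]
0.3 180 25 [-0.66  0.28  1.86  0.43  0.71  0.58]
0.3 180 50 [-0.81  0.15  2.11  1.28  0.65 -0.28]
0.3 180 58 [-0.86  0.14  2.18  1.53  0.73 -0.54]
```

Feasible throughout. Lower behind the wall, then bring the lip in over it.

```bash
python3 -m jog '{"travel":[[0,0,-12],[0,0,-24],[0,0,-34],[0,0,-30],[0,0,-18]],"dr":[[0,0,0],[0,0,0],[0,0,0],[0,0,0],[0,0,0]],"jaw":[255,255,255,255,255]}'
python3 -m jog '{"travel":[[0,0,-6],[0,0,0],[6,0,-3],[12,1,-3],[15,1,-4]],"dr":[[0,0,0],[0,0,0],[0,0,0],[0,0,0],[0,0,0]],"jaw":[255,255,255,255,255]}'
python3 -m jog '{"travel":[[12,0,-3],[6,0,-2],[0,0,0],[0,0,0],[0,0,0]],"dr":[[0,0,0],[0,0,0],[0,0,0],[0,0,0],[0,0,0]],"jaw":[255,255,255,255,255]}'
python3 - <<'E'
from h import *
s=get_state();R=Rn.from_quat(s['tcp_rot']).as_matrix();lip=s['eef_pos']+R@[-.076,0,-.0147]
print(lip.round(4),(Rn.from_euler('z',-2.55,degrees=True).apply(lip-[.5603,-.2216,0])).round(4))
a=read_camera("side")[60:180,280:400,::-1];b=read_camera("top")[150:270,370:490,::-1]
cv2.imwrite("pics/over.png",cv2.resize(np.hstack([a,b]),None,fx=3.3,fy=3.3,interpolation=cv2.INTER_CUBIC))
E
```

```text
time: 14.92
eef_pos: [0.411, -0.2966, 0.1156]
tcp_rot: [-0.023, 1.0, 0.002, -0.002]
contact_force: [0.2, 0.9, -2.5]
opening: 0.555
time: 15.33
eef_pos: [0.4475, -0.2983, 0.1059]
tcp_rot: [-0.022, 1.0, -0.002, 0.002]
contact_force: [0.0, -0.7, -0.7]
opening: 0.555
time: 15.75
eef_pos: [0.4636, -0.2973, 0.0993]
tcp_rot: [-0.023, 1.0, -0.0, 0.0]
contact_force: [0.4, 0.6, -1.4]
opening: 0.559
[ 0.5395 -0.2939  0.114 ] [-0.024  -0.0713  0.114 ]
```

View pics/over.png

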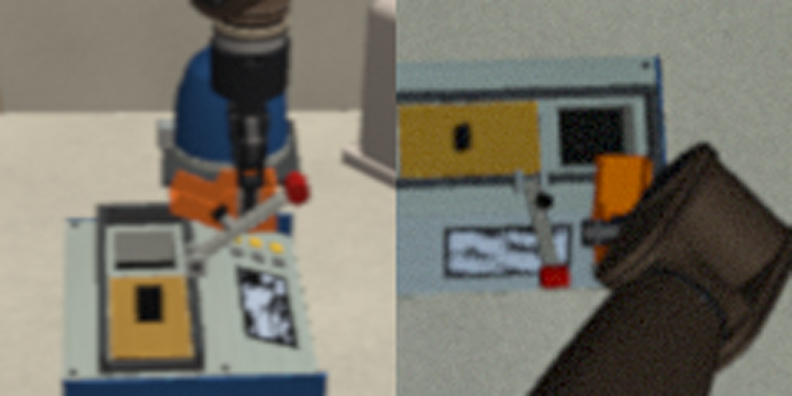

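Allowing for parallax, the chute's image fits the computed lip at tester (-24, -71, 114) mm. It is over the -x wall and above the well. Tipping now.

```bash
python3 -m jog '{"travel":[[-0.6,0,4.4],[0,0,4.4],[0.6,0,4.4],[1.2,0.1,4.4],[1.8,0.1,4.3]],"dr":[[-0.2,5,0],[-0.2,5,0],[-0.2,5,0],[-0.2,5,0],[-0.2,5,0]],"jaw":[255,255,255,255,255]}'
python3 -m jog '{"travel":[[1.9,0.1,4.3],[2.5,0.1,4.2],[3,0.1,4],[3.5,0.2,3.8],[4,0.2,5]],"dr":[[-0.2,5,0],[-0.2,5,0],[-0.2,5,0],[-0.2,5,0],[-0.2,5,0]],"jaw":[255,255,255,255,255]}'
python3 -m jog '{"travel":[[4.5,0.2,5],[0,0,0],[0,0,0],[0,0,0],[0,0,0]],"dr":[[-0.2,5,0],[0,0,0],[0,0,0],[0,0,0],[0,0,0]],"jaw":[255,255,255,255,255]}'
python3 -m jog '{"travel":[[0,0,0],[0,0,0],[0,0,0],[0,0,0],[0,0,0]],"dr":[[0,0,0],[0,0,0],[0,0,0],[0,0,0],[0,0,0]],"jaw":[255,255,255,255,255]}'
python3 - <<'E'
from h import *
s=get_state();R=Rn.from_quat(s['tcp_rot']).as_matrix();lip=s['eef_pos']+R@[-.076,0,-.0147]
print("tilt",np.degrees(np.arccos(-R[2,2])),(Rn.from_euler('z',-2.55,degrees=True).apply(lip-[.5603,-.2216,0])).round(4),s['qpos'].round(2))
a=read_camera("side")[60:180,280:400,::-1];b=read_camera("top")[150:270,370:490,::-1]
cv2.imwrite("pics/tip.png",cv2.resize(np.hstack([a,b]),None,fx=3.3,fy=3.3,interpolation=cv2.INTER_CUBIC))
E
```

```text
time: 16.27
eef_pos: [0.4666, -0.2975, 0.1218]
tcp_rot: [-0.021, 0.976, -0.004, -0.218]
contact_force: [0.7, 0.3, -1.0]
opening: 0.556
time: 16.68
eef_pos: [0.4817, -0.2966, 0.1425]
tcp_rot: [-0.02, 0.905, -0.008, -0.424]
contact_force: [-0.4, -0.2, -1.5]
opening: 0.557
time: 17.1
eef_pos: [0.4855, -0.2964, 0.1478]
tcp_rot: [-0.019, 0.887, -0.008, -0.461]
contact_force: [-0.5, -0.3, -1.1]
opening: 0.557
time: 17.52
eef_pos: [0.4858, -0.2962, 0.1472]
tcp_rot: [-0.02, 0.887, -0.008, -0.462]
contact_force: [-0.0, -1.1, -0.4]
opening: 0.553
tilt 55.02251679234282 [-0.0221 -0.0711  0.0933] [-0.53  0.62  1.48 -0.48  1.88 -2.08]
```

View pics/tip.png

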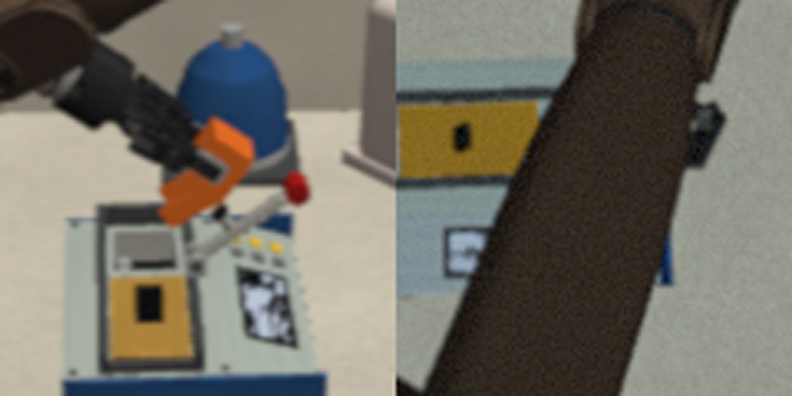

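A ball-like spot shows in the well at crop (125,262). I've viewed 11 pictures and have one left, so I'll count the balls numerically. First tip 5° further, hold, then level out.

```bash
python3 -m jog '{"travel":[[4.9,0.2,4.6],[0,0,0],[0,0,0],[0,0,0],[0,0,0]],"dr":[[-0.2,5,0],[0,0,0],[0,0,0],[0,0,0],[0,0,0]],"jaw":[255,255,255,255,255]}'
python3 -m jog '{"travel":[[0,0,0],[-4.9,-0.2,-4.6],[-4.5,-0.2,-4.5],[-4,-0.2,-4.5],[-3.5,-0.2,-3]],"dr":[[0,0,0],[0.2,-5,0],[0.2,-5,0],[0.2,-5,0],[0.2,-5,0]],"jaw":[255,255,255,255,255]}'
python3 -m jog '{"travel":[[-3,-0.1,-3],[-2.5,-0.1,-3.5],[-1.9,-0.1,-3.8],[-1.8,-0.1,-4],[-1.2,-0.1,-4]],"dr":[[0.2,-5,0],[0.2,-5,0],[0.2,-5,0],[0.2,-5,0],[0.2,-5,0]],"jaw":[255,255,255,255,255]}'
python3 -m jog '{"travel":[[-0.6,0,-4],[0,0,-4],[0.6,0,-4],[0,0,0],[0,0,0]],"dr":[[0.2,-5,0],[0.2,-5,0],[0.2,-5,0],[0,0,0],[0,0,0]],"jaw":[255,255,255,255,255]}'
python3 -m jog '{"travel":[[-10,0,6],[-20,0,10],[-20,0,20],[-6,0,30],[0,0,30]],"dr":[[0,0,0],[0,0,0],[0,0,0],[0,0,0],[0,0,0]],"jaw":[255,255,255,255,255]}'
python3 -m jog '{"travel":[[0,0,30],[0,0,20],[0,0,8],[0,0,0],[0,0,0]],"dr":[[0,0,0],[0,0,0],[0,0,0],[0,0,0],[0,0,0]],"jaw":[255,255,255,255,255]}'
python3 - <<'E'
from h import *
s=get_state();R=Rn.from_quat(s['tcp_rot']).as_matrix();print("tilt",np.degrees(np.arccos(-R[2,2])),s['contact_force'])
im=read_camera("top")[:,:,::-1]; cv2.imwrite("pics/top3_raw.png",im)
g=cv2.cvtColor(im,cv2.COLOR_BGR2GRAY); print(g[180:203,417:445])
im=read_camera("side")[:,:,::-1]; cv2.imwrite("pics/side3_raw.png",im)
W=Rn.from_euler('z',2.55,degrees=True).apply([(x,y,.034) for x in(-.031,.031) for y in(-.105,-.025)])+[.5603,-.2216,0]; print(proj("side",W).round(1).tolist(),proj("top",W).round(1).tolist())
g=cv2.cvtColor(im,cv2.COLOR_BGR2GRAY); print(g[128:148,310:340])
E
```

```text
time: 18.03
eef_pos: [0.4907, -0.296, 0.1518]
tcp_rot: [-0.019, 0.866, -0.009, -0.5]
contact_force: [-0.4, -0.0, -2.5]
opening: 0.549
time: 18.45
eef_pos: [0.4739, -0.2967, 0.1351]
tcp_rot: [-0.021, 0.94, -0.006, -0.34]
contact_force: [-0.3, -1.5, -0.3]
opening: 0.553
time: 18.87
eef_pos: [0.4635, -0.2974, 0.1177]
tcp_rot: [-0.022, 0.992, -0.003, -0.128]
contact_force: [-0.2, 0.4, -0.5]
opening: 0.555
time: 19.28
eef_pos: [0.4624, -0.2972, 0.1051]
tcp_rot: [-0.022, 1.0, 0.0, -0.001]
contact_force: [-0.1, 0.3, -1.1]
opening: 0.559
time: 19.7
eef_pos: [0.4061, -0.2966, 0.2012]
tcp_rot: [-0.022, 1.0, 0.001, -0.002]
contact_force: [0.4, -0.2, -2.0]
opening: 0.56
time: 20.12
eef_pos: [0.4076, -0.297, 0.2582]
tcp_rot: [-0.023, 1.0, 0.0, -0.001]
contact_force: [0.4, 0.4, -1.2]
opening: 0.56
tilt 0.07364346659017783 [ 0.36716823  0.37547101 -1.23094884]
[[107 115 126 125 129 126 120 122 123 124 123 129 120 125 122 118 118 122
  120 119 123 119 118 117 122 127 124 114]
 [124 126 127 122 129 125 121 119 120 121 117 118 121 124 116 108 110 110
  111 112 108 107 101 102 113 127 133 130]
 [129 11
[... 4380 characters left out ...]
150 152 152 151 147 146
  150 152 153 152 152 156 160 154 129 106  92  84]
 [ 73  79 122 153 162 163 159 150 149 155 156 157 157 158 159 156 147 145
  150 151 151 152 151 150 152 144 122 103  98 100]
 [ 74  79 116 143 148 146 143 140 139 142 143 142 142 142 142 142 137 136
  137 136 136 137 136 137 138 137 110  79  79  99]
 [ 76  78 116 141 141 136 137 136 136 134 132 128 126 127 126 127 125 124
  125 128 132 132 132 132 135 136 105  68  67  95]
 [ 80  78 115 139 140 136 135 135 135 133 119  96  80  78  79  80  75  73
   82 111 129 132 133 131 134 132 106  73  66  90]
 [ 82  77 111 137 138 135 134 134 137 131 107  67  38  31  32  32  31  27
   52 101 127 133 132 132 133 134 110  78  67  85]]
```

The top image shows two separate bright round blobs, about 6 px wide, on the dark well floor at (426.5,185) and (433,185). Both balls are in. Now I stand the cup on the clear bench at about (0.47, 0.05).

```bash
python3 -m jog '{"travel":[[2,12,0],[5,24,0],[6,36,0],[6,36,0],[6,36,0]],"dr":[[0,0,0],[0,0,0],[0,0,0],[0,0,0],[0,0,0]],"jaw":[255,255,255,255,255]}'
python3 -m jog '{"travel":[[6,36,0],[6,36,0],[6,36,0],[6,36,0],[6,34,0]],"dr":[[0,0,0],[0,0,0],[0,0,0],[0,0,0],[0,0,0]],"jaw":[255,255,255,255,255]}'
python3 -m jog '{"travel":[[5,18,0],[2,7,0],[0,0,-20],[0,0,-38],[0,0,-38]],"dr":[[0,0,0],[0,0,0],[0,0,0],[0,0,0],[0,0,0]],"jaw":[255,255,255,255,255]}'
python3 -m jog '{"travel":[[0,0,-38],[0,0,-38],[0,0,-25],[0,0,-10],[0,0,0]],"dr":[[0,0,0],[0,0,0],[0,0,0],[0,0,0],[0,0,0]],"jaw":[255,255,255,255,255]}'
python3 -m jog '{"travel":[[0,0,0],[0,0,0],[0,0,0]],"dr":[[0,0,0],[0,0,0],[0,0,0]],"jaw":[255,255,255]}'
```

```text
time: 20.63
eef_pos: [0.4317, -0.1509, 0.2571]
tcp_rot: [-0.022, 1.0, 0.001, -0.001]
contact_force: [0.8, 0.4, -0.1]
opening: 0.556
time: 21.05
eef_pos: [0.4613, 0.0276, 0.2574]
tcp_rot: [-0.023, 1.0, 0.0, -0.001]
contact_force: [0.8, 0.1, -0.1]
opening: 0.559
time: 21.47
eef_pos: [0.4701, 0.0499, 0.1626]
tcp_rot: [-0.023, 1.0, -0.0, 0.002]
contact_force: [0.7, 0.4, -2.2]
opening: 0.554
time: 21.88
eef_pos: [0.4664, 0.0498, 0.0484]
tcp_rot: [-0.022, 1.0, 0.0, -0.004]
contact_force: [0.3, -0.0, -0.7]
opening: 0.553
time: 22.13
eef_pos: [0.4714, 0.0495, 0.054]
tcp_rot: [-0.022, 1.0, -0.0, 0.002]
contact_force: [0.7, -0.7, -0.8]
opening: 0.558
```

```bash
python3 -m jog '{"travel":[[0,0,-10],[0,0,-14],[0,0,-8],[0,0,-4],[0,0,0]],"dr":[[0,0,0],[0,0,0],[0,0,0],[0,0,0],[0,0,0]],"jaw":[255,255,255,255,255]}'
python3 -m jog '{"travel":[[0,0,-2],[0,0,0],[0,0,-1],[0,0,0],[0,0,0]],"dr":[[0,0,0],[0,0,0],[0,0,0],[0,0,0],[0,0,0]],"jaw":[255,255,255,255,255]}'
python3 -m jog '{"travel":[[0,0,-1],[0,0,0],[0,0,0]],"dr":[[0,0,0],[0,0,0],[0,0,0]],"jaw":[255,255,255]}'
```

```text
time: 22.55
eef_pos: [0.4686, 0.0499, 0.0147]
tcp_rot: [-0.022, 1.0, 0.0, -0.001]
contact_force: [-0.3, 0.4, -0.9]
opening: 0.555
time: 22.97
eef_pos: [0.4701, 0.0497, 0.0138]
tcp_rot: [-0.023, 1.0, -0.0, 0.0]
contact_force: [-1.3, -0.3, 5.8]
opening: 0.561
time: 23.22
eef_pos: [0.4701, 0.0497, 0.0138]
tcp_rot: [-0.023, 1.0, -0.0, -0.0]
contact_force: [-6.9, 0.3, 13.3]
opening: 0.558
```

The cup is on the bench (13 N contact). Back off 2 mm, release, lift away, retreat and check.

```bash
python3 -m jog '{"travel":[[0,0,1.5],[0,0,0],[0,0,0],[0,0,0],[0,0,0]],"dr":[[0,0,0],[0,0,0],[0,0,0],[0,0,0],[0,0,0]],"jaw":[255,255,140,80,0]}'
python3 -m jog '{"travel":[[0,0,0],[0,0,0],[0,0,0],[0,0,0],[0,0,10]],"dr":[[0,0,0],[0,0,0],[0,0,0],[0,0,0],[0,0,0]],"jaw":[0,0,0,0,0]}'
python3 -m jog '{"travel":[[0,0,30],[0,0,40],[0,0,40],[0,0,40],[0,0,40]],"dr":[[0,0,0],[0,0,0],[0,0,0],[0,0,0],[0,0,0]],"jaw":[0,0,0,0,0]}'
python3 -m jog '{"travel":[[0,36,0],[0,36,0],[0,36,0],[0,36,0],[0,36,0]],"dr":[[0,0,0],[0,0,0],[0,0,0],[0,0,0],[0,0,0]],"jaw":[0,0,0,0,0]}'
python3 -m jog '{"travel":[[0,36,0],[0,36,0],[0,20,0],[0,0,0],[0,0,0]],"dr":[[0,0,0],[0,0,0],[0,0,0],[0,0,0],[0,0,0]],"jaw":[0,0,0,0,0]}'
python3 - <<'E'
from h import *
print(get_state()['contact_force'].round(1))
a=read_camera("side")[:,:,::-1];b=read_camera("top")[:,:,::-1]
r=lambda i,s:cv2.resize(i,None,fx=s,fy=s,interpolation=cv2.INTER_CUBIC)
o=np.zeros((600,800,3),np.uint8)
o[:300]=np.hstack([r(a[110:260,240:440],2),r(b[100:250,260:460],2)])
o[300:,:400]=r(b[160:235,360:460],4); o[300:,400:]=r(a[180:255,270:370],4)
cv2.imwrite("pics/end.png",o)
E
```

```text
time: 23.63
eef_pos: [0.4694, 0.0498, 0.013]
tcp_rot: [-0.022, 1.0, -0.0, -0.0]
contact_force: [0.6, -0.5, 0.9]
opening: 0.81
time: 24.05
eef_pos: [0.4677, 0.0499, 0.0217]
tcp_rot: [-0.022, 1.0, 0.0, -0.002]
contact_force: [-0.4, -0.2, 0.4]
opening: 0.998
time: 24.47
eef_pos: [0.469, 0.0499, 0.2159]
tcp_rot: [-0.023, 1.0, -0.0, 0.0]
contact_force: [1.2, -0.4, 0.8]
opening: 1.0
time: 24.88
eef_pos: [0.4692, 0.2314, 0.2144]
tcp_rot: [-0.022, 1.0, 0.0, 0.001]
contact_force: [1.1, -0.9, -0.8]
opening: 1.0
time: 25.3
eef_pos: [0.4691, 0.3224, 0.2136]
tcp_rot: [-0.024, 1.0, -0.0, 0.0]
contact_force: [-0.5, 0.1, 0.1]
opening: 1.0
[-0.5  0.1  0.1]
```

View pics/end.png

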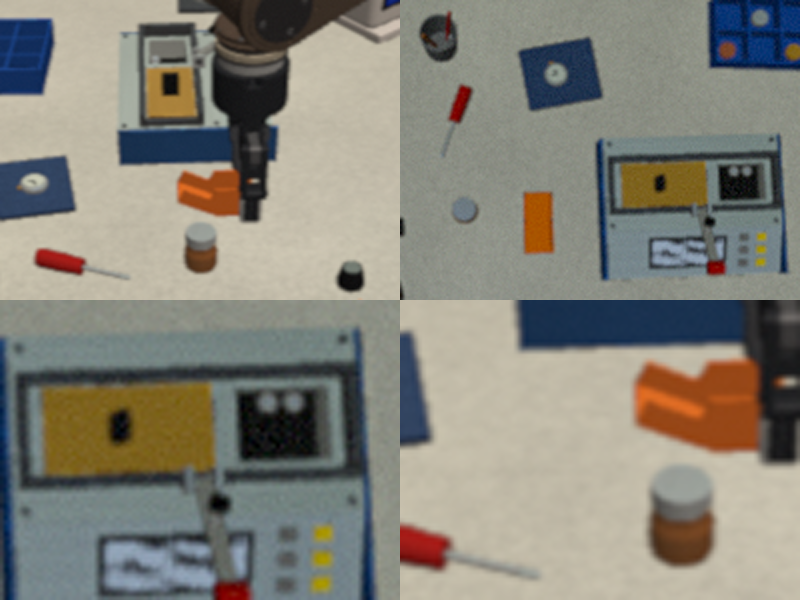

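The final picture shows:
- **Balls:** both in the open well, at crop (267,403) and (295,403).
- **Cover and bar:** the cover is clear and the bar is back.
- **Cup:** empty and upright, at (538,222).
- **Bystanders:** jar, driver, watch and loupe show no sign of having moved.

Handing in.

```bash
python3 -c "
from plant import *
print(sign_off())"
```

```text
the job is handed in; nothing more can be done
None
```

The job is done and handed in at about 25 s on the robot's clock, out of 72 s allowed; sign-off gives no verdict.

- **Bar:** I gripped the knob, swung the bar to about 2.0 rad and let go. It rests against its stop.
- **Cover:** I slid it about 100 mm along the channel, so the well is fully open.
- **Pour:** I carried the smallest cup level to the well and brought its lip over the -x wall. I tipped it to 60° with the lip about 93 mm above the bench, 11 mm above the wall tops.
- **Cup:** I stood it upright on clear bench at about (0.47, 0.05).

**Last checks:**
- The final pictures show both balls in the well, the cover clear, the bar back and the cup empty.
- The jar, driver, watch and loupe look unmoved, but I judged that by eye rather than measuring it.
- The gripper is open and touching nothing, with the force reading near zero.
- The highest contact force I saw at the end of a move was about 17 N, when the fingers closed on the knob. Setting the cup down reached 15 N.

No check failed. The only disagreement was in the early tester fit, where the channel's +y stop was 2–3 pixels off. The knob measured on its own and the well opening seen later both agreed with the fit to about 2 mm.

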